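# Stack the parts cups and cover them

### The job

Lift the red dust cover off the blue stack stand and set it upright on the bench clear of the stand, then nest every parts cup on the bench upright into the stand, one inside the other, each fully home and none cocked, and finally seat the cover in the top cup. The cups are thin and crack easily: hold them with no more than about 15 N and never ram them down. Leave the tin, the oil cap and the pliers alone.

Things in the scene. Friction and masses are not known exactly. Their poses are not given: they have to be found in the camera images.
- stand_seat (a point): Centre of the seat (floor) inside the blue stack stand, z up. Stand: fixed, round foot 114 mm across and 12 mm high, upright open socket 65 mm outer, 56 mm inner diameter; seat 20 mm above the bench, socket rim 44 mm above the seat. The first cup's foot rests on the seat, each further cup 36 mm higher; about 2 mm of side play.
- cup_a_mid (a point): Orange cup (3 to 5 of the five cups are present). On its axis half-way up, z to the mouth. Height 80 mm, 90 g, upright at the start. Foot 42 mm wide, tapering to 52 mm at 44 mm up; from 46 mm to the rim a straight grip band, 62 mm outer, 56 mm inner. Inner floor 36 mm above the foot: the next cup's foot rests on it, and only its top 36 mm stays above the rim below, so keep the fingers in that part.
- cup_b_mid (a point): White cup (may be absent), the same in shape, size and weight as the orange cup. Point on its axis half-way up: 40 mm above its foot, 40 mm below its rim; z points to the mouth.
- cup_c_mid (a point): Yellow cup (may be absent), the same in shape, size and weight as the orange cup. Point on its axis half-way up: 40 mm above its foot, 40 mm below its rim; z points to the mouth.
- cup_d_mid (a point): Green cup (may be absent), the same in shape, size and weight as the orange cup. Point on its axis half-way up: 40 mm above its foot, 40 mm below its rim; z points to the mouth.
- cup_e_mid (a point): Grey cup (may be absent), the same in shape, size and weight as the orange cup. Point on its axis half-way up: 40 mm above its foot, 40 mm below its rim; z points to the mouth.
- cover_mid (a point): Red dust cover, 63 mm high, 100 g. On its axis half-way up, z to the knob. From below: tapered plug, 42 mm wide at the foot and 52 mm at 24 mm up; flange 64 mm wide from 24 to 29 mm; round knob 25 mm wide from 29 to 63 mm. Starts in the stand's socket; seated there or in a cup, its flange rests on the rim, the plug hangs inside with 2 mm of side play. Stands on its foot on the bench.
- grease_tin: Bystander, to be left alone: green and white grease tin, 71 mm in diameter, 63 mm high, origin under its centre.
- oil_cap: Bystander, to be left alone: black oil filler cap, 73 mm in diameter, 25 mm high, origin under its centre.
- pliers: Bystander, to be left alone: red-handled pliers lying flat, 153 x 88 x 12 mm, origin under their middle, x along them.
Not all that is in view belongs to the job. Of the things that look like the part that bears cup_d_mid, the smallest one is meant.

How it is judged:
On the way, in this order (a step that is already met when the one before it is completed fails the run):
1. the cover stands upright on the bench, clear of the stand and let go (height (world z) of cover_mid below 0.04 m and angle between cover_mid's own z axis and vertical below 0.1 rad and horizontal distance between cover_mid and stand_seat above 0.09 m and contact force between the fingers and cover below 0.05 N and linear speed of cover below 0.02 m/s), for 0.2 s.
2. every cup is nested in the stand, fully home and upright, and let go (horizontal distance between each of cup_a_mid, cup_b_mid, cup_c_mid, cup_d_mid, cup_e_mid and stand_seat below 0.006 m and angle between each of cup_a_mid, cup_b_mid, cup_c_mid, cup_d_mid, cup_e_mid's own z axis and vertical below 0.06 rad and (z of cup_a_mid in the frame of stand_seat between 0.036 and 0.044 m or z of cup_a_mid in the frame of stand_seat between 0.072 and 0.08 m or z of cup_a_mid in the frame of stand_seat between 0.108 and 0.116 m or z of cup_a_mid in the frame of stand_seat between 0.144 and 0.152 m or z of cup_a_mid in the frame of stand_seat between 0.18 and 0.188 m) and linear speed of each of cup_a, cup_b, cup_c, cup_d, cup_e below 0.02 m/s and (z of cup_b_mid in the frame of stand_seat between 0.036 and 0.044 m or z of cup_b_mid in the frame of stand_seat between 0.072 and 0.08 m or z of cup_b_mid in the frame of stand_seat between 0.108 and 0.116 m or z of cup_b_mid in the frame of stand_seat between 0.144 and 0.152 m or z of cup_b_mid in the frame of stand_seat between 0.18 and 0.188 m) and (z of cup_c_mid in the frame of stand_seat between 0.036 and 0.044 m or z of cup_c_mid in the frame of stand_seat between 0.072 and 0.08 m or z of cup_c_mid in the frame of stand_seat between 0.108 and 0.116 m or z of cup_c_mid in the frame of stand_seat between 0.144 and 0.152 m or z of cup_c_mid in the frame of stand_seat between 0.18 and 0.188 m) and (z of cup_d_mid in the frame of stand_seat between 0.036 and 0.044 m or z of cup_d_mid in the frame of stand_seat between 0.072 and 0.08 m or z of cup_d_mid in the frame of stand_seat between 0.108 and 0.116 m or z of cup_d_mid in the frame of stand_seat between 0.144 and 0.152 m or z of cup_d_mid in the frame of stand_seat between 0.18 and 0.188 m) and (z of cup_e_mid in the frame of stand_seat between 0.036 and 0.044 m or z of cup_e_mid in the frame of stand_seat between 0.072 and 0.08 m or z of cup_e_mid in the frame of stand_seat between 0.108 and 0.116 m or z of cup_e_mid in the frame of stand_seat between 0.144 and 0.152 m or z of cup_e_mid in the frame of stand_seat between 0.18 and 0.188 m) and contact force between the fingers and cup_a below 0.05 N and contact force between the fingers and cup_b below 0.05 N and contact force between the fingers and cup_c below 0.05 N and contact force between the fingers and cup_d below 0.05 N and contact force between the fingers and cup_e below 0.05 N), for 0.3 s.
At the end, for the whole second after the job is handed in: Every cup present is in the one stack on the stand, within 6 mm of the stand's axis, tilted less than 0.06 rad and within 4 mm of its fully seated height; the cover sits in the top cup with the same tolerances; all at rest (horizontal distance between each of cup_a_mid, cup_b_mid, cup_c_mid, cup_d_mid, cup_e_mid, cover_mid and stand_seat below 0.006 m and angle between each of cup_a_mid, cup_b_mid, cup_c_mid, cup_d_mid, cup_e_mid, cover_mid's own z axis and vertical below 0.06 rad and (z of cup_a_mid in the frame of stand_seat between 0.036 and 0.044 m or z of cup_a_mid in the frame of stand_seat between 0.072 and 0.08 m or z of cup_a_mid in the frame of stand_seat between 0.108 and 0.116 m or z of cup_a_mid in the frame of stand_seat between 0.144 and 0.152 m or z of cup_a_mid in the frame of stand_seat between 0.18 and 0.188 m) and linear speed of each of cup_a, cup_b, cup_c, cup_d, cup_e, cover below 0.02 m/s and (z of cup_b_mid in the frame of stand_seat between 0.036 and 0.044 m or z of cup_b_mid in the frame of stand_seat between 0.072 and 0.08 m or z of cup_b_mid in the frame of stand_seat between 0.108 and 0.116 m or z of cup_b_mid in the frame of stand_seat between 0.144 and 0.152 m or z of cup_b_mid in the frame of stand_seat between 0.18 and 0.188 m) and (z of cup_c_mid in the frame of stand_seat between 0.036 and 0.044 m or z of cup_c_mid in the frame of stand_seat between 0.072 and 0.08 m or z of cup_c_mid in the frame of stand_seat between 0.108 and 0.116 m or z of cup_c_mid in the frame of stand_seat between 0.144 and 0.152 m or z of cup_c_mid in the frame of stand_seat between 0.18 and 0.188 m) and (z of cup_d_mid in the frame of stand_seat between 0.036 and 0.044 m or z of cup_d_mid in the frame of stand_seat between 0.072 and 0.08 m or z of cup_d_mid in the frame of stand_seat between 0.108 and 0.116 m or z of cup_d_mid in the frame of stand_seat between 0.144 and 0.152 m or z of cup_d_mid in the frame of stand_seat between 0.18 and 0.188 m) and (z of cup_e_mid in the frame of stand_seat between 0.036 and 0.044 m or z of cup_e_mid in the frame of stand_seat between 0.072 and 0.08 m or z of cup_e_mid in the frame of stand_seat between 0.108 and 0.116 m or z of cup_e_mid in the frame of stand_seat between 0.144 and 0.152 m or z of cup_e_mid in the frame of stand_seat between 0.18 and 0.188 m) and (z of cover_mid in the frame of stand_seat between 0.1555 and 0.1635 m or z of cover_mid in the frame of stand_seat between 0.1915 and 0.1995 m or z of cover_mid in the frame of stand_seat between 0.2275 and 0.2355 m)); the robot touches nothing.
It fails at once if a cup is squeezed by the fingers with more than 22 N on a side (contact force between the fingers and cup_a above 44 N or contact force between the fingers and cup_b above 44 N or contact force between the fingers and cup_c above 44 N or contact force between the fingers and cup_d above 44 N or contact force between the fingers and cup_e above 44 N).
It fails at once if the stack or the stand is rammed: more than 40 N on the stand (contact force between stand and anything else above 40 N).
It fails at once if a bystander is moved more than 40 mm (distance of any of grease_tin, oil_cap, pliers from where it was at the start of the episode above 0.04 m).
Of cup_a, cup_b, cup_c, cup_d, cup_e only 3 to 5 are there at a start; the rules pass over those that are not, and their reading is None.
At some moment in a run one of cup_a, cup_b, cup_c, cup_d, cup_e, cover may be knocked a few centimetres aside while the robot is not near it.
It also fails if it takes over 210 s, if anything falls off the work surface, if the arm or the gripper's body presses on something with over 40 N, if the wrist force passes 120 N, or if a joint passes its speed limit or range.

### The arm

A 6-joint arm with a two-finger parallel gripper is mounted at the origin on a cart in front of the work surface, level with it; the furniture and walls round the work are solid. World frame = base frame: x ahead of the robot, y to its left, z up, the work surface at z = 0. Lengths are in m, angles in rad, forces in N, time in s.
With the tool pointing down it reaches from about 0.375 to 0.9 m from the base axis. Payload 3.1 kg.
Tool frame: the origin (TCP) lies between the finger pads; the fingertips stand 17 mm ahead of it and the grasp point (between the pads) lies 2 mm behind it (robot.nose_length is the distance from the TCP to the fingertips, in m); z points along the fingers, y is the line along which they close (so a half turn about z gives the same grasp; the last joint's range is limited). The gripper opens to 87 mm and grips with 3 to 60 N. Pads are 19 mm wide; open, the fingers measure 117 mm over their backs; the gripper's body (75 mm by 190 mm) begins 51 mm behind the grasp point.
Start: joints at [1.171, 0.527, 1.433, -0, 1.181, -0.178], TCP at [0.137, 0.61, 0.24] pointing down, gripper open.
Joint ranges: [-3.08, 3.08], [-0.75, 2.2], [0.22, 2.44], [-1.43, 4.57], [0, 2.65], [-2.85, 2.85]. Speed limits (rad/s): [2.79, 2.79, 3.14, 3.14, 3.14, 3.14].

### API

Orientations are given as a unit quaternion [x, y, z, w].
In Python, from rig import robot, cams gives the robot as it stands.
- The arm moves only by the shell command python3 -m pendant 'ROWS' [FORCE]. ROWS is JSON, a list of rows, each an object with "jaw": the opening, from 0 (shut) to 1 (fully open); "linear": the shift along the tool's x, y, z in cm, a list of three; "twist": the turn about the tool's z in degrees. A call has 1 to 12 rows; each row shifts and turns the commanded pose from where the row before left it, along the tool's axes as they then stand; what a row does not reach is not made up. A row lasts 1/12 s, in which the tool goes at most 41.7 mm and 7.16 degrees, less where a joint would pass 70% of its speed; a pose out of reach is approached as far as the arm can. A call is refused whole if a number of a shift passes 4.17 or a number of a turn 7.16, either way. A call with a gripper value outside its range is refused whole. The fingers move at their own pace and stop on an object; FORCE is the grip in N (left out, the last holds). Time passes only in rows, so rows that do not move let the fingers close. It gives the time, the measured TCP pose, the force, the opening and the grip force at its end, in the units of the state.
- robot.get_obs(): the state, without advancing time (a new reading comes with each control period).
- cams.camera(name): name is "scene" or "top" or "wrist"; returns a dict with "color" (420x560x3 uint8, blue, green, red), "depth" (420x560 float32, m along the optical axis (not along the pixel's ray), 0 where there is no reading), "fov_y" (degrees; the focal length in pixels is half the picture's height over the tangent of half this angle, whatever the lens; pixels are square), "cx", "cy" (the principal point, pixels), "k1" (the pictures are not rectified: a ray, as slopes to the right and down, at radius r is drawn at 1 + k1 r^2 times it, then the intrinsics apply), "view" (4x4, takes a point from world to camera coordinates). Camera axes: x right, y down, z forward; pixel columns grow to the right and rows downward; lengths in m; the calibration is good to about 2 mm. A picture is of the moment at which its call begins.
- robot.hand_in(): hands the job in; it is judged then, once.
The state is a dict: "time": time; "q": joint angles; "joint_velocities": joint speeds; "joint_torque": joint torques, N m; "position": TCP position; "tool_rot": TCP orientation; "ft_force": force on the tool from outside, world axes, zero at the start; "moment": the same for the moment, N m; "grip_width": finger opening in m; "grip_force": force on a finger pad.
Only numpy, scipy, OpenCV 4.12 (cv2) and the standard library are available. Lean on these libraries where they do the work, as an engineer would, in place of code of your own. Each camera call takes 0.05 s, during which the arm holds its last target. There are 200 camera calls.

## Working session

There is one attempt and no reset: what is moved stays moved. The work goes in short steps, Python scripts to look and compute and a shell command to move; the robot and the scene stay as the last step left them, time stands still between calls to the robot, and variables do not carry over. Pictures are saved under pics/ and viewed, at most 14 in all, crops included, and the job is handed in when it is done.

```bash
mkdir -p pics; ls; cat > h.py <<'E'
import numpy as np, cv2
from rig import robot, cams
def shot(n):
    c=cams.camera(n); H=c["color"].shape[0]; f=H/2/np.tan(np.radians(c["fov_y"])/2)
    c["K"]=np.array([[f,0,c["cx"]],[0,f,c["cy"]],[0,0,1]]); c["V"]=np.array(c["view"]); return c
def slopes(c,uv):
    d=(np.atleast_2d(uv).astype(float)-[c["cx"],c["cy"]])/c["K"][0,0]; s=d.copy()
    for _ in range(20): s=d/(1+c["k1"]*(s**2).sum(1,keepdims=True))
    return s
def plane(c,uv,z):
    s=slopes(c,uv); R=c["V"][:3,:3]; o=-R.T@c["V"][:3,3]
    d=np.c_[s,np.ones(len(s))]@R; return o+d*((z-o[2])/d[:,2])[:,None]
def cloud(c):
    h,w=c["depth"].shape; v,u=np.mgrid[:h,:w]; s=slopes(c,np.c_[u.ravel(),v.ravel()])
    z=c["depth"].ravel()[:,None]; p=np.c_[s*z,z]; R=c["V"][:3,:3]
    return ((p-c["V"][:3,3])@R).reshape(h,w,3)
E
python3 - <<'E'
from h import *
for n in ("scene","top"):
    c=shot(n); cv2.imwrite(f"pics/{n}0.png",c["color"]); np.save(f"/tmp/{n}.npy",c,allow_pickle=True)
    print(n,c["fov_y"],c["k1"],-c["V"][:3,:3].T@c["V"][:3,3])
o=robot.get_obs(); print(o)
E
```

```text
pics
scene 44.44767479869536 -0.027224582132996493 [-0.26707206 -0.60510155  1.07059661]
top 51.01004331062863 -0.11826363197924532 [0.40612258 0.10734074 1.16870868]
{'time': 0.1, 'q': array([ 1.17149551e+00,  5.28382525e-01,  1.43373535e+00,  3.67532149e-05,
        1.18139935e+00, -1.78492900e-01]), 'joint_velocities': array([-1.30092128e-03, -7.75264790e-04, -3.06887724e-03, -5.27783648e-05,
       -3.52578636e-04, -1.65687371e-03]), 'joint_torque': array([-6.45609107e-04, -4.40987742e+01, -1.77151269e+01,  6.34744763e-02,
        5.33597998e-02, -2.85388523e-05]), 'position': array([0.13660467, 0.60926927, 0.23867607]), 'tool_rot': array([ 1.10186706e-01,  9.93910440e-01, -9.17562548e-04, -2.90439307e-04]), 'ft_force': array([-0.47915147,  0.38085345,  0.25059486]), 'moment': array([-0.00827246, -0.05122665, -0.00987771]), 'grip_force': 0.0, 'grip_width': 0.08716823779420169}
```

View pics/scene0.png

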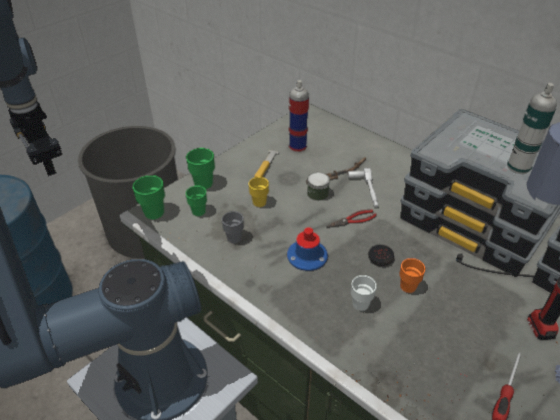

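View pics/top0.png

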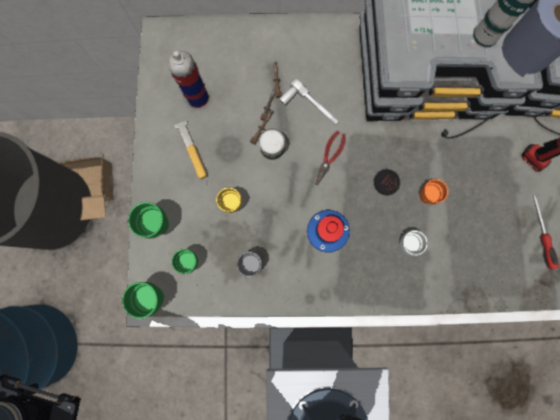

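The top view shows all five cups: orange (434,191), white (414,242), yellow (229,200), small green (185,260) and grey (250,263). The cover on the blue stand is at (331,228). The two larger green cups at (148,220) and (143,299) are decoys.

```bash
python3 - <<'E'
from h import *
c=np.load("/tmp/top.npy",allow_pickle=True).item()
s=np.load("/tmp/scene.npy",allow_pickle=True).item()
P=cloud(c);S=cloud(s)
print("nd",(c["depth"]>0).mean(), "bench z",np.median(P[280:310,300:400,2]))
for n,uv,zz in [("a",(434,191),.08),("b",(414,242),.08),("c",(229,200),.08),("d",(185,260),.08),("e",(250,263),.08),("G1",(148,220),.12),("G2",(143,299),.12),("cov",(331,228),.103),("tin",(272,144),.063),("cap",(387,181),.025),("pl",(330,157),.012)]:
    x0=plane(c,uv,zz)[0]
    out=[]
    for Q in (P,S):
        q=Q.reshape(-1,3); q=q[np.hypot(*(q[:,:2]-x0[:2]).T)<.055]
        zt=np.percentile(q[:,2],99.5) if len(q) else 0
        t=q[q[:,2]>zt-.012]
        if len(t)>5:
            (a,b),r=cv2.minEnclosingCircle(t[:,:2].astype(np.float32)); out+=[np.round([a,b,r,zt],4)]
    # flange for the cover
    print(n,np.round(x0,3),*out)
q=P.reshape(-1,3); x0=plane(c,(331,228),.07)[0]
m=(np.hypot(*(q[:,:2]-x0[:2]).T)<.07)
for lo,hi in((.06,.076),(.005,.018)):
    t=q[m&(q[:,2]>lo)&(q[:,2]<hi)]; (a,b),r=cv2.minEnclosingCircle(t[:,:2].astype(np.float32)); print(lo,a,b,r,len(t))
E
```

```text
nd 0.9961224489795918 bench z 0.00039652867348480845
a [ 0.604 -0.274  0.08 ] [ 0.6061 -0.2784  0.0318  0.0831] [ 0.6052 -0.2773  0.0337  0.0825]
b [ 0.475 -0.215  0.08 ] [ 0.473  -0.218   0.0312  0.0832] [ 0.4719 -0.2174  0.032   0.0828]
c [0.585 0.246 0.08 ] [0.5874 0.2497 0.0314 0.0821] [0.5838 0.2527 0.0343 0.0813]
d [0.435 0.355 0.08 ] [0.4326 0.3596 0.0318 0.0829] [0.4308 0.3621 0.0339 0.0816]
e [0.427 0.193 0.08 ] [0.4253 0.197  0.0312 0.0832] [0.4213 0.1975 0.035  0.0809]
G1 [0.531 0.439 0.12 ] [0.5333 0.4494 0.0445 0.1163] [0.5304 0.4495 0.046  0.1158]
G2 [0.341 0.446 0.12 ] [0.3392 0.4591 0.0451 0.116 ] [0.3382 0.4554 0.047  0.1155]
cov [ 0.51  -0.006  0.103] [ 0.5125 -0.007   0.013   0.1057] [ 0.5081 -0.005   0.0148  0.1047]
tin [0.734 0.138 0.063] [0.744  0.1406 0.0361 0.0678] [0.7406 0.1409 0.0369 0.0669]
cap [ 0.642 -0.167  0.025] [ 0.6424 -0.1677  0.0364  0.0293] [ 0.6383 -0.1669  0.0367  0.0275]
pl [ 0.712 -0.017  0.012] [ 0.7121 -0.0168  0.0544  0.0161] [ 0.712  -0.0162  0.0548  0.0149]
0.06 0.5125384330749512 -0.007072664797306061 0.03274114802479744 428
0.005 0.5137535333633423 -0.008414270356297493 0.06895638257265091 881
```

```bash
python3 -m pendant '[{"jaw":1,"linear":[0,0,0],"twist":-6.3},{"jaw":1,"linear":[0,0,0],"twist":-6.3},{"jaw":1,"linear":[-1.9,-3.1,0],"twist":0},{"jaw":1,"linear":[-1.9,-3.1,0],"twist":0},{"jaw":1,"linear":[-1.9,-3.1,0],"twist":0},{"jaw":1,"linear":[-1.9,-3.1,0],"twist":0},{"jaw":1,"linear":[0,0,0],"twist":0}]'
```

```text
time: 0.68
position: [0.2143, 0.4803, 0.2388]
tool_rot: [0.002, 1.0, -0.003, -0.001]
ft_force: [-0.5, -0.2, 0.1]
grip_width: 0.0872
grip_force: 0.0
```

```bash
python3 -m pendant '[{"jaw":1,"linear":[-2.1,-3.45,0],"twist":0},{"jaw":1,"linear":[-2.1,-3.45,0],"twist":0},{"jaw":1,"linear":[-2.1,-3.45,0],"twist":0},{"jaw":1,"linear":[-2.1,-3.45,0],"twist":0},{"jaw":1,"linear":[-2.1,-3.45,0],"twist":0},{"jaw":1,"linear":[-2.1,-3.45,0],"twist":0},{"jaw":1,"linear":[-2.1,-3.45,0],"twist":0}]'
python3 -m pendant '[{"jaw":1,"linear":[-2.1,-3.45,0],"twist":0},{"jaw":1,"linear":[-2.1,-3.45,0],"twist":0},{"jaw":1,"linear":[-2.1,-3.45,0],"twist":0},{"jaw":1,"linear":[-2.1,-3.45,0],"twist":0},{"jaw":1,"linear":[-2.1,-3.45,0],"twist":0},{"jaw":1,"linear":[-2.1,-3.45,0],"twist":0},{"jaw":1,"linear":[-2.1,-3.45,0],"twist":0},{"jaw":1,"linear":[0,0,0],"twist":0},{"jaw":1,"linear":[0,0,0],"twist":0}]'
python3 - <<'E'
from h import *
c=shot("wrist"); cv2.imwrite("pics/w1.png",c["color"]); np.save("/tmp/w.npy",c,allow_pickle=True)
q=cloud(c).reshape(-1,3)
for lo,hi in((.095,.115),(.06,.08),(.005,.02)):
    t=q[(q[:,2]>lo)&(q[:,2]<hi)&(np.hypot(q[:,0]-.512,q[:,1]+.007)<.075)]
    if len(t)>5: print(lo,cv2.minEnclosingCircle(t[:,:2].astype(np.float32)),len(t),t[:,2].mean())
E
```

```text
time: 1.27
position: [0.3601, 0.2429, 0.2396]
tool_rot: [0.0, 1.0, 0.0, 0.0]
ft_force: [0.9, 1.7, 0.5]
grip_width: 0.0869
grip_force: 0.0
time: 2.02
position: [0.5077, 0.0008, 0.2392]
tool_rot: [0.002, 1.0, 0.0, 0.0]
ft_force: [-0.8, 1.0, -0.7]
grip_width: 0.0871
grip_force: 0.0
0.095 ((0.5121674537658691, -0.006375237833708525), 0.013046159408986568) 529 0.10175818649825091
0.06 ((0.5122069120407104, -0.006136186886578798), 0.03245670348405838) 2087 0.06817429576499451
0.005 ((0.5125300288200378, -0.006330511067062616), 0.057157278060913086) 3137 0.011652964190596363
```

View pics/w1.png

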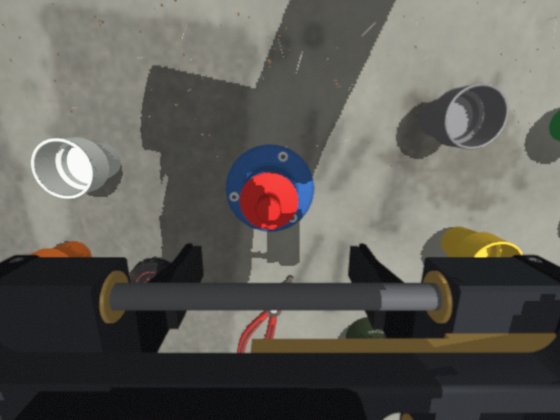

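The wrist picture shows the red cover at (270,200) on the blue foot. Heights and diameters match (knob top 0.102, flange 65 mm, foot 114 mm), so the stand axis is at (0.5122, -0.0063).

```bash
python3 -m pendant '[{"jaw":1,"linear":[-0.45,-0.7,0],"twist":0},{"jaw":1,"linear":[0,0,3.5],"twist":0},{"jaw":1,"linear":[0,0,3.5],"twist":0},{"jaw":1,"linear":[0,0,3.5],"twist":0},{"jaw":1,"linear":[0,0,2.4],"twist":0},{"jaw":1,"linear":[0,0,2],"twist":0},{"jaw":1,"linear":[0,0,0],"twist":0},{"jaw":1,"linear":[0,0,0],"twist":0}]'
python3 -m pendant '[{"jaw":0.1,"linear":[0,0,0],"twist":0},{"jaw":0.1,"linear":[0,0,0],"twist":0},{"jaw":0.1,"linear":[0,0,0],"twist":0},{"jaw":0.1,"linear":[0,0,0],"twist":0},{"jaw":0.1,"linear":[0,0,0],"twist":0},{"jaw":0.1,"linear":[0,0,0],"twist":0},{"jaw":0.1,"linear":[0,0,0],"twist":0},{"jaw":0.1,"linear":[0,0,0],"twist":0}]' 12
```

```text
time: 2.73
position: [0.5099, -0.0033, 0.09]
tool_rot: [-0.0, 1.0, 0.0, -0.001]
ft_force: [-0.3, -0.1, -0.5]
grip_width: 0.0872
grip_force: 0.0
time: 3.4
position: [0.5108, -0.0046, 0.0907]
tool_rot: [0.001, 1.0, -0.0, 0.0]
ft_force: [-0.3, 0.5, -0.0]
grip_width: 0.041
grip_force: 0.0
```

```bash
python3 -m pendant '[{"jaw":0.1,"linear":[0,0,0],"twist":0},{"jaw":0.1,"linear":[0,0,0],"twist":0},{"jaw":0.1,"linear":[0,0,0],"twist":0},{"jaw":0.1,"linear":[0,0,0],"twist":0},{"jaw":0.1,"linear":[0,0,0],"twist":0},{"jaw":0.1,"linear":[0,0,0],"twist":0}]'
python3 - <<'E'
from h import *
print(robot.get_obs()["position"])
E
```

```text
time: 3.9
position: [0.5108, -0.0046, 0.0905]
tool_rot: [0.0, 1.0, -0.0, -0.0]
ft_force: [0.2, -0.9, -0.7]
grip_width: 0.0245
grip_force: 12.0
[ 0.51079245 -0.00456875  0.09049698]
```

```bash
python3 -m pendant '[{"jaw":0.1,"linear":[0,0,-1],"twist":0},{"jaw":0.1,"linear":[0,0,-2],"twist":0},{"jaw":0.1,"linear":[0,0,-2.5],"twist":0},{"jaw":0.1,"linear":[1.8,-1.6,0],"twist":0},{"jaw":0.1,"linear":[2.8,-2.4,0],"twist":0},{"jaw":0.1,"linear":[2.8,-2.4,0],"twist":0},{"jaw":0.1,"linear":[2.2,-1.8,0],"twist":0},{"jaw":0.1,"linear":[1.5,-1.3,0],"twist":0},{"jaw":0.1,"linear":[0,0,0],"twist":0}]'
python3 -m pendant '[{"jaw":0.1,"linear":[0,0,3],"twist":0},{"jaw":0.1,"linear":[0,0,3],"twist":0},{"jaw":0.1,"linear":[0,0,1.5],"twist":0},{"jaw":0.1,"linear":[0,0,1],"twist":0},{"jaw":0.1,"linear":[0,0,0],"twist":0},{"jaw":0.1,"linear":[0,0,0],"twist":0}]'
```

```text
time: 4.65
position: [0.3967, -0.1002, 0.146]
tool_rot: [0.002, 1.0, 0.001, -0.001]
ft_force: [0.0, -0.4, -1.5]
grip_width: 0.0245
grip_force: 12.0
time: 5.15
position: [0.4003, -0.0992, 0.0604]
tool_rot: [0.0, 1.0, 0.0, -0.0]
ft_force: [0.6, -0.5, -0.7]
grip_width: 0.0246
grip_force: 12.0
```

```bash
python3 -m pendant '[{"jaw":0.1,"linear":[0,0,0.5],"twist":0},{"jaw":0.1,"linear":[0,0,0.3],"twist":0},{"jaw":0.1,"linear":[0,0,0.1],"twist":0},{"jaw":0.1,"linear":[0,0,0],"twist":0},{"jaw":0.1,"linear":[0,0,0],"twist":0}]'
python3 -m pendant '[{"jaw":1,"linear":[0,0,0],"twist":0},{"jaw":1,"linear":[0,0,0],"twist":0},{"jaw":1,"linear":[0,0,0],"twist":0},{"jaw":1,"linear":[0,0,0],"twist":0},{"jaw":1,"linear":[0,0,0],"twist":0},{"jaw":1,"linear":[0,0,0],"twist":0},{"jaw":1,"linear":[0,0,-3],"twist":0},{"jaw":1,"linear":[0,0,-4],"twist":0},{"jaw":1,"linear":[0,0,-4],"twist":0},{"jaw":1,"linear":[0,0,-4],"twist":0},{"jaw":1,"linear":[0,0,-4],"twist":0},{"jaw":1,"linear":[0,0,0],"twist":0}]'
cat > look.py <<'E'
import sys
from h import *
# measure rims near given spots: cup letters or cov; args: camera name...
G={"a":(.606,-.278),"b":(.473,-.218),"c":(.587,.250),"d":(.4326,.360),"e":(.4253,.197),"cov":(.40,-.10),"st":(.512,-.006)}
def go(cam,names,zlo,zhi,rad=.07,png=None):
    c=shot(cam); q=cloud(c).reshape(-1,3)
    if png: cv2.imwrite(png,c["color"])
    for n in names:
        x=np.array(G[n]) if isinstance(n,str) else np.array(n)
        t=q[(q[:,2]>zlo)&(q[:,2]<zhi)&(np.hypot(*(q[:,:2]-x).T)<rad)]
        if len(t)<10: print(n,"none"); continue
        (a,b),r=cv2.minEnclosingCircle(t[:,:2].astype(np.float32)); print(n,round(a,4),round(b,4),"r",round(r,4),"z",np.round(np.percentile(t[:,2],[50,98]),4),len(t))
E
python3 - <<'E'
from look import *
go("wrist",["cov"],.05,.08); go("wrist",["st","b","e"],.055,.09,png="pics/w2.png"); print(robot.get_obs()["position"])
go("top","abcde",.07,.09)
E
```

```text
time: 5.57
position: [0.3999, -0.0995, 0.0518]
tool_rot: [0.0, 1.0, -0.0, 0.0]
ft_force: [0.4, -0.1, -1.2]
grip_width: 0.0246
grip_force: 12.0
time: 6.57
position: [0.4035, -0.1013, 0.2482]
tool_rot: [0.0, 1.0, -0.004, 0.007]
ft_force: [0.8, -0.8, -0.2]
grip_width: 0.086
grip_force: 0.0
cov 0.4013 -0.0992 r 0.0129 z [0.062  0.0636] 412
st 0.4984 -0.0257 r 0.022 z [0.0621 0.0642] 195
b 0.4732 -0.2173 r 0.031 z [0.0693 0.08  ] 846
e 0.4257 0.1953 r 0.0317 z [0.0674 0.0799] 1709
[ 0.40039289 -0.09973633  0.24317818]
a 0.6048 -0.2787 r 0.0318 z [0.0789 0.0846] 131
b 0.4861 -0.2288 r 0.0261 z [0.0794 0.0835] 42
c 0.587 0.2497 r 0.0315 z [0.0791 0.0828] 114
d 0.4324 0.36 r 0.0319 z [0.0788 0.084 ] 118
e 0.4254 0.197 r 0.0311 z [0.0794 0.0835] 96
```

View pics/w2.png

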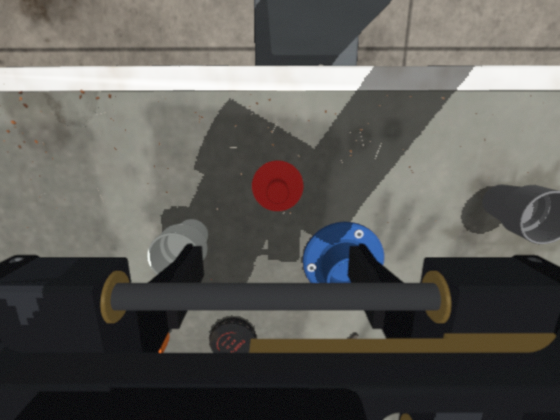

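The cover stands upright at (277,187) in the picture and measures (0.401, -0.099), so step 1 is done. White cup next.

```bash
python3 -m pendant '[{"jaw":1,"linear":[-1.8,-2.9,0],"twist":0},{"jaw":1,"linear":[-1.8,-2.9,0],"twist":0},{"jaw":1,"linear":[-1.8,-2.95,0],"twist":0},{"jaw":1,"linear":[-1.85,-3,0],"twist":0},{"jaw":1,"linear":[0,0,0],"twist":0},{"jaw":1,"linear":[0,0,4],"twist":0},{"jaw":1,"linear":[0,0,4],"twist":0},{"jaw":1,"linear":[0,0,3.4],"twist":0},{"jaw":1,"linear":[0,0,3],"twist":0},{"jaw":1,"linear":[0,0,2],"twist":0},{"jaw":1,"linear":[0,0,1],"twist":0},{"jaw":1,"linear":[0,0,0],"twist":0}]'
python3 -m pendant '[{"jaw":0.55,"linear":[0,0,0],"twist":0},{"jaw":0.55,"linear":[0,0,0],"twist":0},{"jaw":0.55,"linear":[0,0,0],"twist":0},{"jaw":0.55,"linear":[0,0,0],"twist":0},{"jaw":0.55,"linear":[0,0,0],"twist":0},{"jaw":0.55,"linear":[0,0,0],"twist":0},{"jaw":0.55,"linear":[0,0,0],"twist":0},{"jaw":0.55,"linear":[0,0,0],"twist":0}]' 10
```

```text
time: 7.72
position: [0.4694, -0.215, 0.064]
tool_rot: [0.001, 1.0, 0.003, -0.004]
ft_force: [0.3, -0.4, -0.2]
grip_width: 0.087
grip_force: 0.0
time: 8.38
position: [0.4727, -0.2175, 0.0686]
tool_rot: [0.001, 1.0, -0.001, 0.001]
ft_force: [-0.7, -0.2, 6.9]
grip_width: 0.0612
grip_force: 10.0
```

```bash
python3 -m pendant '[{"jaw":0.55,"linear":[0,0,-1],"twist":0},{"jaw":0.55,"linear":[0,0,-2],"twist":0},{"jaw":0.55,"linear":[0,0,-3],"twist":0},{"jaw":0.55,"linear":[0,0,-3],"twist":0},{"jaw":0.55,"linear":[0,0,0],"twist":0},{"jaw":0.55,"linear":[0,0,0],"twist":0}]'
python3 -m pendant '[{"jaw":0.55,"linear":[-0.4,2.1,0],"twist":0},{"jaw":0.55,"linear":[-0.6,3.2,0],"twist":0},{"jaw":0.55,"linear":[-0.6,3.2,0],"twist":0},{"jaw":0.55,"linear":[-0.6,3.2,0],"twist":0},{"jaw":0.55,"linear":[-0.6,3.2,0],"twist":0},{"jaw":0.55,"linear":[-0.6,3.2,0],"twist":0},{"jaw":0.55,"linear":[-0.5,3,0],"twist":0},{"jaw":0.55,"linear":[0,0,0],"twist":0},{"jaw":0.55,"linear":[0,0,0],"twist":0},{"jaw":0.55,"linear":[0,0,0],"twist":0}]'
python3 - <<'E'
from look import *
go("wrist",["st"],.12,.19,png="pics/w3.png"); print(robot.get_obs()["position"])
E
```

```text
time: 8.88
position: [0.4729, -0.2175, 0.1595]
tool_rot: [0.0, 1.0, -0.001, 0.002]
ft_force: [1.0, -0.9, -1.0]
grip_width: 0.0611
grip_force: 10.0
time: 9.72
position: [0.5104, -0.006, 0.1566]
tool_rot: [0.0, 1.0, 0.0, -0.001]
ft_force: [0.9, -1.0, -0.8]
grip_width: 0.061
grip_force: 10.0
st 0.4999 -0.0059 r 0.0441 z [0.1533 0.1881] 11121
[ 0.51068154 -0.0066367   0.15676226]
```

View pics/w3.png

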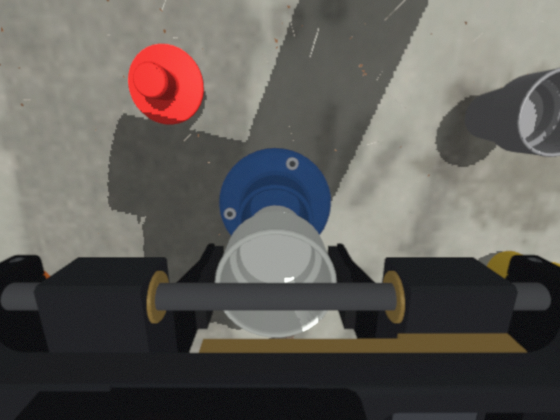

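The white cup is held upright at (275,280) over the blue socket at (275,195). Lowering gently.

```bash
python3 -m pendant '[{"jaw":0.55,"linear":[-0.1,0,1.5],"twist":0},{"jaw":0.55,"linear":[0,0,2],"twist":0},{"jaw":0.55,"linear":[0,0,1],"twist":0},{"jaw":0.55,"linear":[0,0,0.7],"twist":0},{"jaw":0.55,"linear":[0,0,0.5],"twist":0},{"jaw":0.55,"linear":[0,0,0.3],"twist":0},{"jaw":0.55,"linear":[0,0,0],"twist":0},{"jaw":0.55,"linear":[0,0,0],"twist":0}]'
python3 -m pendant '[{"jaw":0.55,"linear":[0,0,0.2],"twist":0},{"jaw":0.55,"linear":[0,0,0.2],"twist":0},{"jaw":0.55,"linear":[0,0,0.2],"twist":0},{"jaw":0.55,"linear":[0,0,0],"twist":0},{"jaw":0.55,"linear":[0,0,0],"twist":0}]'
```

```text
time: 10.43
position: [0.5126, -0.0062, 0.0978]
tool_rot: [0.001, 1.0, -0.0, 0.0]
ft_force: [0.3, 0.4, -0.7]
grip_width: 0.0608
grip_force: 10.0
time: 10.85
position: [0.5123, -0.0059, 0.0915]
tool_rot: [0.0, 1.0, 0.0, -0.0]
ft_force: [-0.1, 0.1, -0.9]
grip_width: 0.061
grip_force: 10.0
```

```bash
python3 -m pendant '[{"jaw":0.55,"linear":[0,0,0.1],"twist":0},{"jaw":0.55,"linear":[0,0,0.1],"twist":0},{"jaw":0.55,"linear":[0,0,0],"twist":0},{"jaw":0.55,"linear":[0,0,0],"twist":0}]'
python3 -m pendant '[{"jaw":1,"linear":[0,0,0],"twist":0},{"jaw":1,"linear":[0,0,0],"twist":0},{"jaw":1,"linear":[0,0,0],"twist":0},{"jaw":1,"linear":[0,0,0],"twist":0},{"jaw":1,"linear":[0,0,0],"twist":0},{"jaw":1,"linear":[0,0,-3],"twist":0},{"jaw":1,"linear":[0,0,-4],"twist":0},{"jaw":1,"linear":[0,0,-4],"twist":0},{"jaw":1,"linear":[0,0,-4],"twist":0},{"jaw":1,"linear":[0,0,0],"twist":0},{"jaw":1,"linear":[0,0,0],"twist":0}]'
python3 - <<'E'
from look import *
go("wrist",["st"],.085,.12,png="pics/w4.png"); go("wrist",["e","c","d","a"],.065,.09); print(robot.get_obs()["position"])
E
```

```text
time: 11.18
position: [0.5122, -0.006, 0.0895]
tool_rot: [0.0, 1.0, 0.0, -0.0]
ft_force: [-0.4, -0.1, -1.7]
grip_width: 0.0609
grip_force: 10.0
time: 12.1
position: [0.5139, -0.0063, 0.2423]
tool_rot: [0.0, 1.0, -0.001, 0.003]
ft_force: [-0.4, 1.0, -0.1]
grip_width: 0.0865
grip_force: 0.0
st 0.5136 -0.0059 r 0.0311 z [0.098  0.1003] 859
e 0.4252 0.1963 r 0.0315 z [0.0753 0.0802] 1564
c 0.5814 0.2482 r 0.0297 z [0.0738 0.0801] 556
d none
a 0.5808 -0.2744 r 0.017 z [0.0713 0.0792] 170
[ 0.51147881 -0.0058292   0.23902244]
```

```bash
python3 -m pendant '[{"jaw":1,"linear":[1.4,3.4,0],"twist":0},{"jaw":1,"linear":[1.4,3.4,0],"twist":0},{"jaw":1,"linear":[1.4,3.4,0],"twist":0},{"jaw":1,"linear":[1.4,3.4,0],"twist":0},{"jaw":1,"linear":[1.4,3.4,0],"twist":0},{"jaw":1,"linear":[1.6,3.2,0],"twist":0},{"jaw":1,"linear":[0,0,3],"twist":0},{"jaw":1,"linear":[0,0,4],"twist":0},{"jaw":1,"linear":[0,0,4],"twist":0},{"jaw":1,"linear":[0,0,2],"twist":0},{"jaw":1,"linear":[0,0,0],"twist":0},{"jaw":1,"linear":[0,0,0],"twist":0}]'
python3 - <<'E'
from look import *
go("wrist",["e"],.065,.09); print(robot.get_obs()["position"])
E
```

```text
time: 13.2
position: [0.4246, 0.1957, 0.1075]
tool_rot: [0.0, 1.0, -0.001, -0.003]
ft_force: [0.3, 0.3, -0.3]
grip_width: 0.0873
grip_force: 0.0
e 0.414 0.1956 r 0.0514 z [0.0775 0.0802] 1962
[0.42595751 0.19590197 0.1089027 ]
```

Position reaches within a millimetre. Grasp, lift and carry.

```bash
python3 -m pendant '[{"jaw":1,"linear":[0,0,2],"twist":0},{"jaw":1,"linear":[0,0,1.5],"twist":0},{"jaw":1,"linear":[0,0,0.5],"twist":0},{"jaw":1,"linear":[0,0,0],"twist":0},{"jaw":0.55,"linear":[0,0,0],"twist":0},{"jaw":0.55,"linear":[0,0,0],"twist":0},{"jaw":0.55,"linear":[0,0,0],"twist":0},{"jaw":0.55,"linear":[0,0,0],"twist":0},{"jaw":0.55,"linear":[0,0,0],"twist":0},{"jaw":0.55,"linear":[0,0,0],"twist":0},{"jaw":0.55,"linear":[0,0,0],"twist":0},{"jaw":0.55,"linear":[0,0,0],"twist":0}]' 10
python3 -m pendant '[{"jaw":0.55,"linear":[0,0,-1],"twist":0},{"jaw":0.55,"linear":[0,0,-2],"twist":0},{"jaw":0.55,"linear":[0,0,-3],"twist":0},{"jaw":0.55,"linear":[0,0,-3],"twist":0},{"jaw":0.55,"linear":[0,0,-3],"twist":0},{"jaw":0.55,"linear":[0,0,-1],"twist":0},{"jaw":0.55,"linear":[0,0,0],"twist":0},{"jaw":0.55,"linear":[0,0,0],"twist":0},{"jaw":0.55,"linear":[0,0,0],"twist":0}]'
```

```text
time: 14.25
position: [0.4269, 0.1962, 0.07]
tool_rot: [0.0, 1.0, 0.0, 0.001]
ft_force: [-0.2, 0.8, 6.0]
grip_width: 0.0618
grip_force: 10.0
time: 15.0
position: [0.4253, 0.1958, 0.1984]
tool_rot: [0.0, 1.0, -0.0, -0.001]
ft_force: [0.5, 0.5, -1.8]
grip_width: 0.0615
grip_force: 10.0
```

```bash
python3 -m pendant '[{"jaw":0.55,"linear":[-0.9,-2,0],"twist":0},{"jaw":0.55,"linear":[-1.4,-3.3,0],"twist":0},{"jaw":0.55,"linear":[-1.4,-3.3,0],"twist":0},{"jaw":0.55,"linear":[-1.4,-3.3,0],"twist":0},{"jaw":0.55,"linear":[-1.4,-3.3,0],"twist":0},{"jaw":0.55,"linear":[-1.3,-3,0],"twist":0},{"jaw":0.55,"linear":[-0.9,-2,0],"twist":0},{"jaw":0.55,"linear":[0,0,0],"twist":0},{"jaw":0.55,"linear":[0,0,0],"twist":0},{"jaw":0.55,"linear":[0,0,0],"twist":0}]'
```

```text
time: 15.83
position: [0.5117, -0.0054, 0.1979]
tool_rot: [0.001, 1.0, 0.001, -0.002]
ft_force: [-0.1, -0.4, -0.4]
grip_width: 0.0616
grip_force: 10.0
```

```bash
python3 -m pendant '[{"jaw":0.55,"linear":[0,0,1.5],"twist":0},{"jaw":0.55,"linear":[0,0,2],"twist":0},{"jaw":0.55,"linear":[0,0,1.2],"twist":0},{"jaw":0.55,"linear":[0,0,0.8],"twist":0},{"jaw":0.55,"linear":[0,0,0.5],"twist":0},{"jaw":0.55,"linear":[0,0,0.3],"twist":0},{"jaw":0.55,"linear":[0,0,0.2],"twist":0},{"jaw":0.55,"linear":[0,0,0.2],"twist":0},{"jaw":0.55,"linear":[0,0,0.2],"twist":0},{"jaw":0.55,"linear":[0,0,0],"twist":0},{"jaw":0.55,"linear":[0,0,0],"twist":0}]'
```

```text
time: 16.75
position: [0.5135, -0.0061, 0.1308]
tool_rot: [0.0, 1.0, -0.0, 0.0]
ft_force: [0.4, -0.6, -0.8]
grip_width: 0.0614
grip_force: 10.0
```

```bash
python3 -m pendant '[{"jaw":0.55,"linear":[0,0,0.2],"twist":0},{"jaw":0.55,"linear":[0,0,0.15],"twist":0},{"jaw":0.55,"linear":[0,0,0.1],"twist":0},{"jaw":0.55,"linear":[0,0,0],"twist":0},{"jaw":0.55,"linear":[0,0,0],"twist":0}]'
python3 -m pendant '[{"jaw":1,"linear":[0,0,0],"twist":0},{"jaw":1,"linear":[0,0,0],"twist":0},{"jaw":1,"linear":[0,0,0],"twist":0},{"jaw":1,"linear":[0,0,0],"twist":0},{"jaw":1,"linear":[0,0,0],"twist":0},{"jaw":1,"linear":[0,0,-3],"twist":0},{"jaw":1,"linear":[0,0,-4],"twist":0},{"jaw":1,"linear":[0,0,-3],"twist":0},{"jaw":1,"linear":[0,0,-2],"twist":0},{"jaw":1,"linear":[0,0,0],"twist":0},{"jaw":1,"linear":[0,0,0],"twist":0}]'
python3 - <<'E'
from look import *
go("wrist",["st"],.12,.15,rad=.045); go("wrist",["c"],.065,.09); go("top","acd",.065,.09);print(robot.get_obs()["position"])
E
```

```text
time: 17.17
position: [0.5135, -0.0061, 0.1262]
tool_rot: [0.0, 1.0, -0.0, 0.0]
ft_force: [1.0, -0.4, 0.2]
grip_width: 0.0617
grip_force: 10.0
time: 18.08
position: [0.5138, -0.0061, 0.2472]
tool_rot: [0.0, 1.0, -0.0, 0.001]
ft_force: [-0.4, -0.6, 0.2]
grip_width: 0.0871
grip_force: 0.0
st 0.5121 -0.0051 r 0.0311 z [0.1339 0.1361] 1134
c 0.5813 0.2481 r 0.0307 z [0.0738 0.0802] 583
a 0.605 -0.2785 r 0.0317 z [0.0781 0.0836] 154
c 0.5871 0.2495 r 0.0312 z [0.079  0.0829] 135
d 0.4316 0.3594 r 0.0318 z [0.0781 0.0836] 139
[ 0.51216208 -0.00579509  0.24465856]
```

```bash
python3 -m pendant '[{"jaw":1,"linear":[-1,3.6,0],"twist":0},{"jaw":1,"linear":[-1,3.6,0],"twist":0},{"jaw":1,"linear":[-1.1,3.6,0],"twist":0},{"jaw":1,"linear":[-1.1,3.7,0],"twist":0},{"jaw":1,"linear":[-1.1,3.7,0],"twist":0},{"jaw":1,"linear":[-1.1,3.7,0],"twist":0},{"jaw":1,"linear":[-1.1,3.6,0],"twist":0},{"jaw":1,"linear":[0,0,0],"twist":0},{"jaw":1,"linear":[0,0,0],"twist":0}]'
python3 - <<'E'
from look import *
go("wrist",["c","d"],.065,.09); print(robot.get_obs()["position"])
E
```

```text
time: 18.98
position: [0.5877, 0.2506, 0.2436]
tool_rot: [-0.001, 1.0, -0.001, -0.002]
ft_force: [-0.5, -0.5, 0.5]
grip_width: 0.0871
grip_force: 0.0
c 0.5869 0.2501 r 0.031 z [0.0782 0.0803] 729
d 0.4326 0.3603 r 0.031 z [0.0772 0.0804] 1403
[0.58739963 0.24912078 0.24381487]
```

```bash
python3 -m pendant '[{"jaw":1,"linear":[0,0,3],"twist":0},{"jaw":1,"linear":[0,0,4],"twist":0},{"jaw":1,"linear":[0,0,4],"twist":0},{"jaw":1,"linear":[0,0,3],"twist":0},{"jaw":1,"linear":[0,0,2],"twist":0},{"jaw":1,"linear":[0,0,1],"twist":0},{"jaw":1,"linear":[0,0,0.5],"twist":0},{"jaw":1,"linear":[0,0,0],"twist":0}]'
python3 -m pendant '[{"jaw":0.55,"linear":[0,0,0],"twist":0},{"jaw":0.55,"linear":[0,0,0],"twist":0},{"jaw":0.55,"linear":[0,0,0],"twist":0},{"jaw":0.55,"linear":[0,0,0],"twist":0},{"jaw":0.55,"linear":[0,0,0],"twist":0},{"jaw":0.55,"linear":[0,0,0],"twist":0},{"jaw":0.55,"linear":[0,0,0],"twist":0},{"jaw":0.55,"linear":[0,0,0],"twist":0}]' 10
python3 -m pendant '[{"jaw":0.55,"linear":[0,0,-1],"twist":0},{"jaw":0.55,"linear":[0,0,-2],"twist":0},{"jaw":0.55,"linear":[0,0,-3],"twist":0},{"jaw":0.55,"linear":[0,0,-4],"twist":0},{"jaw":0.55,"linear":[0,0,-3],"twist":0},{"jaw":0.55,"linear":[0,0,-2.5],"twist":0},{"jaw":0.55,"linear":[0,0,-1],"twist":0},{"jaw":0.55,"linear":[0,0,0],"twist":0},{"jaw":0.55,"linear":[0,0,0],"twist":0}]'
```

```text
time: 19.7
position: [0.5881, 0.2477, 0.0703]
tool_rot: [0.001, 1.0, -0.0, -0.001]
ft_force: [-0.4, 0.1, -0.4]
grip_width: 0.0868
grip_force: 0.0
time: 20.37
position: [0.5891, 0.2492, 0.072]
tool_rot: [0.0, 1.0, 0.0, 0.001]
ft_force: [-0.6, 0.4, 6.2]
grip_width: 0.0614
grip_force: 10.0
time: 21.12
position: [0.5878, 0.2487, 0.2353]
tool_rot: [0.0, 1.0, -0.0, -0.001]
ft_force: [-0.4, -0.1, -1.2]
grip_width: 0.0609
grip_force: 10.0
```

```bash
python3 -m pendant '[{"jaw":0.55,"linear":[0.6,-2,0],"twist":0},{"jaw":0.55,"linear":[1,-3.5,0],"twist":0},{"jaw":0.55,"linear":[1.1,-3.7,0],"twist":0},{"jaw":0.55,"linear":[1.1,-3.7,0],"twist":0},{"jaw":0.55,"linear":[1.1,-3.7,0],"twist":0},{"jaw":0.55,"linear":[1.1,-3.7,0],"twist":0},{"jaw":0.55,"linear":[1,-3.2,0],"twist":0},{"jaw":0.55,"linear":[0.55,-2,0],"twist":0},{"jaw":0.55,"linear":[0,0,0],"twist":0},{"jaw":0.55,"linear":[0,0,0],"twist":0},{"jaw":0.55,"linear":[0,0,0],"twist":0}]'
```

```text
time: 22.03
position: [0.5121, -0.0054, 0.2345]
tool_rot: [0.001, 1.0, 0.001, -0.002]
ft_force: [0.9, 0.6, -0.9]
grip_width: 0.0613
grip_force: 10.0
```

```bash
python3 -m pendant '[{"jaw":0.55,"linear":[0,0,1.5],"twist":0},{"jaw":0.55,"linear":[0,0,2],"twist":0},{"jaw":0.55,"linear":[0,0,1.3],"twist":0},{"jaw":0.55,"linear":[0,0,0.8],"twist":0},{"jaw":0.55,"linear":[0,0,0.5],"twist":0},{"jaw":0.55,"linear":[0,0,0.3],"twist":0},{"jaw":0.55,"linear":[0,0,0.2],"twist":0},{"jaw":0.55,"linear":[0,0,0.1],"twist":0},{"jaw":0.55,"linear":[0,0,0],"twist":0},{"jaw":0.55,"linear":[0,0,0],"twist":0},{"jaw":0.55,"linear":[0,0,0],"twist":0}]'
```

```text
time: 22.95
position: [0.5131, -0.0061, 0.1696]
tool_rot: [0.0, 1.0, -0.0, 0.001]
ft_force: [0.1, -0.4, -1.0]
grip_width: 0.061
grip_force: 10.0
```

```bash
python3 -m pendant '[{"jaw":0.55,"linear":[0,0,0.2],"twist":0},{"jaw":0.55,"linear":[0,0,0.2],"twist":0},{"jaw":0.55,"linear":[0,0,0.1],"twist":0},{"jaw":0.55,"linear":[0,0,0.1],"twist":0},{"jaw":0.55,"linear":[0,0,0],"twist":0},{"jaw":0.55,"linear":[0,0,0],"twist":0}]'
python3 -m pendant '[{"jaw":1,"linear":[0,0,0],"twist":0},{"jaw":1,"linear":[0,0,0],"twist":0},{"jaw":1,"linear":[0,0,0],"twist":0},{"jaw":1,"linear":[0,0,0],"twist":0},{"jaw":1,"linear":[0,0,0],"twist":0},{"jaw":1,"linear":[0,0,-3],"twist":0},{"jaw":1,"linear":[0,0,-4],"twist":0},{"jaw":1,"linear":[0,0,-2],"twist":0},{"jaw":1,"linear":[0,0,-1],"twist":0},{"jaw":1,"linear":[0,0,0],"twist":0},{"jaw":1,"linear":[0,0,0],"twist":0}]'
python3 - <<'E'
from look import *
go("wrist",["st"],.155,.19,rad=.045); go("top","ad",.065,.09); go("scene",["cov"],.05,.07);print(robot.get_obs()["position"])
E
```

```text
time: 23.45
position: [0.5132, -0.0061, 0.1639]
tool_rot: [0.0, 1.0, -0.0, 0.001]
ft_force: [-0.5, -0.4, 5.6]
grip_width: 0.0612
grip_force: 10.0
time: 24.37
position: [0.5123, -0.0059, 0.2625]
tool_rot: [0.0, 1.0, 0.0, -0.0]
ft_force: [0.1, -0.4, -0.9]
grip_width: 0.0867
grip_force: 0.0
st 0.5105 -0.0055 r 0.0311 z [0.1696 0.1721] 1404
a 0.6061 -0.2787 r 0.0318 z [0.0775 0.0837] 159
d 0.433 0.3595 r 0.0321 z [0.0784 0.0829] 136
cov 0.3969 -0.0987 r 0.0138 z [0.0602 0.0654] 85
[ 0.51155823 -0.00579955  0.26115615]
```

```bash
python3 -m pendant '[{"jaw":1,"linear":[0.8,3.6,0],"twist":0},{"jaw":1,"linear":[0.8,3.7,0],"twist":0},{"jaw":1,"linear":[0.8,3.7,0],"twist":0},{"jaw":1,"linear":[0.8,3.7,0],"twist":0},{"jaw":1,"linear":[0.8,3.7,0],"twist":0},{"jaw":1,"linear":[0.8,3.7,0],"twist":0},{"jaw":1,"linear":[0.8,3.7,0],"twist":0},{"jaw":1,"linear":[0.8,3.7,0.5],"twist":0},{"jaw":1,"linear":[0.8,3.6,0.5],"twist":0},{"jaw":1,"linear":[0.7,3.5,0.9],"twist":0},{"jaw":1,"linear":[0,0,0],"twist":0},{"jaw":1,"linear":[0,0,0],"twist":0}]'
python3 - <<'E'
from look import *
go("wrist",["d"],.065,.09); print(robot.get_obs()["position"])
E
```

```text
time: 25.52
position: [0.4324, 0.361, 0.2417]
tool_rot: [-0.002, 1.0, -0.001, -0.002]
ft_force: [0.3, -0.5, 0.0]
grip_width: 0.0869
grip_force: 0.0
d 0.4323 0.3606 r 0.031 z [0.0782 0.0802] 740
[0.43305356 0.3598758  0.24229268]
```

```bash
python3 -m pendant '[{"jaw":1,"linear":[0,0,3],"twist":0},{"jaw":1,"linear":[0,0,4],"twist":0},{"jaw":1,"linear":[0,0,4],"twist":0},{"jaw":1,"linear":[0,0,3],"twist":0},{"jaw":1,"linear":[0,0,2],"twist":0},{"jaw":1,"linear":[0,0,1],"twist":0},{"jaw":1,"linear":[0,0,0.2],"twist":0},{"jaw":1,"linear":[0,0,0],"twist":0}]'
python3 -m pendant '[{"jaw":0.55,"linear":[0,0,0],"twist":0},{"jaw":0.55,"linear":[0,0,0],"twist":0},{"jaw":0.55,"linear":[0,0,0],"twist":0},{"jaw":0.55,"linear":[0,0,0],"twist":0},{"jaw":0.55,"linear":[0,0,0],"twist":0},{"jaw":0.55,"linear":[0,0,0],"twist":0},{"jaw":0.55,"linear":[0,0,0],"twist":0},{"jaw":0.55,"linear":[0,0,0],"twist":0}]' 10
python3 -m pendant '[{"jaw":0.55,"linear":[0,0,-1],"twist":0},{"jaw":0.55,"linear":[0,0,-2],"twist":0},{"jaw":0.55,"linear":[0,0,-3],"twist":0},{"jaw":0.55,"linear":[0,0,-4],"twist":0},{"jaw":0.55,"linear":[0,0,-4],"twist":0},{"jaw":0.55,"linear":[0,0,-3],"twist":0},{"jaw":0.55,"linear":[0,0,-2],"twist":0},{"jaw":0.55,"linear":[0,0,-1],"twist":0},{"jaw":0.55,"linear":[0,0,0],"twist":0},{"jaw":0.55,"linear":[0,0,0],"twist":0}]'
```

```text
time: 26.23
position: [0.4347, 0.3591, 0.072]
tool_rot: [0.001, 1.0, -0.0, -0.0]
ft_force: [0.3, 0.3, -0.1]
grip_width: 0.0871
grip_force: 0.0
time: 26.9
position: [0.4345, 0.3604, 0.0728]
tool_rot: [0.0, 1.0, 0.0, 0.001]
ft_force: [-0.1, 0.3, 5.5]
grip_width: 0.0612
grip_force: 10.0
time: 27.73
position: [0.4335, 0.3597, 0.2715]
tool_rot: [0.0, 1.0, -0.0, -0.0]
ft_force: [-0.3, 0.1, -1.1]
grip_width: 0.0611
grip_force: 10.0
```

```bash
python3 -m pendant '[{"jaw":0.55,"linear":[-0.5,-2,0],"twist":0},{"jaw":0.55,"linear":[-0.7,-3.5,0],"twist":0},{"jaw":0.55,"linear":[-0.8,-3.7,0],"twist":0},{"jaw":0.55,"linear":[-0.8,-3.7,0],"twist":0},{"jaw":0.55,"linear":[-0.8,-3.7,0],"twist":0},{"jaw":0.55,"linear":[-0.8,-3.7,0],"twist":0},{"jaw":0.55,"linear":[-0.8,-3.7,0],"twist":0},{"jaw":0.55,"linear":[-0.8,-3.7,0],"twist":0},{"jaw":0.55,"linear":[-0.8,-3.7,0],"twist":0},{"jaw":0.55,"linear":[-0.7,-3.2,0],"twist":0},{"jaw":0.55,"linear":[-0.45,-2,0],"twist":0},{"jaw":0.55,"linear":[0,0,0],"twist":0}]'
python3 -m pendant '[{"jaw":0.55,"linear":[0,0,0],"twist":0},{"jaw":0.55,"linear":[0,0,0],"twist":0}]'
```

```text
time: 28.73
position: [0.5135, -0.01, 0.2696]
tool_rot: [0.003, 1.0, -0.0, -0.002]
ft_force: [0.8, -0.4, -0.5]
grip_width: 0.0609
grip_force: 10.0
time: 28.9
position: [0.5119, -0.0052, 0.2703]
tool_rot: [0.001, 1.0, 0.001, -0.002]
ft_force: [0.1, 0.4, -1.3]
grip_width: 0.061
grip_force: 10.0
```

```bash
python3 -m pendant '[{"jaw":0.55,"linear":[0,0,1.5],"twist":0},{"jaw":0.55,"linear":[0,0,2],"twist":0},{"jaw":0.55,"linear":[0,0,1.3],"twist":0},{"jaw":0.55,"linear":[0,0,0.8],"twist":0},{"jaw":0.55,"linear":[0,0,0.4],"twist":0},{"jaw":0.55,"linear":[0,0,0.2],"twist":0},{"jaw":0.55,"linear":[0,0,0.1],"twist":0},{"jaw":0.55,"linear":[0,0,0],"twist":0},{"jaw":0.55,"linear":[0,0,0],"twist":0},{"jaw":0.55,"linear":[0,0,0],"twist":0}]'
```

```text
time: 29.73
position: [0.5137, -0.0061, 0.2097]
tool_rot: [0.0, 1.0, -0.0, 0.001]
ft_force: [-0.5, -0.4, -1.4]
grip_width: 0.0608
grip_force: 10.0
```

```bash
python3 -m pendant '[{"jaw":0.55,"linear":[0.1,0,0.2],"twist":0},{"jaw":0.55,"linear":[0,0,0.2],"twist":0},{"jaw":0.55,"linear":[0,0,0.2],"twist":0},{"jaw":0.55,"linear":[0,0,0.1],"twist":0},{"jaw":0.55,"linear":[0,0,0.1],"twist":0},{"jaw":0.55,"linear":[0,0,0],"twist":0},{"jaw":0.55,"linear":[0,0,0],"twist":0}]'
python3 -m pendant '[{"jaw":1,"linear":[0,0,0],"twist":0},{"jaw":1,"linear":[0,0,0],"twist":0},{"jaw":1,"linear":[0,0,0],"twist":0},{"jaw":1,"linear":[0,0,0],"twist":0},{"jaw":1,"linear":[0,0,0],"twist":0},{"jaw":1,"linear":[0,0,-3],"twist":0},{"jaw":1,"linear":[0,0,-4],"twist":0},{"jaw":1,"linear":[0,0,-2],"twist":0},{"jaw":1,"linear":[0,0,-1],"twist":0},{"jaw":1,"linear":[0,0,0],"twist":0},{"jaw":1,"linear":[0,0,0],"twist":0}]'
python3 - <<'E'
from look import *
go("wrist",["st"],.19,.23,rad=.045); go("wrist",["cov"],.05,.07); go("top","a",.065,.09);print(robot.get_obs()["position"])
E
```

```text
time: 30.32
position: [0.5123, -0.006, 0.201]
tool_rot: [0.0, 1.0, 0.0, -0.0]
ft_force: [-0.0, -0.6, -0.3]
grip_width: 0.0612
grip_force: 10.0
time: 31.23
position: [0.5118, -0.0059, 0.3005]
tool_rot: [0.0, 1.0, 0.0, -0.0]
ft_force: [-1.1, -0.4, -0.5]
grip_width: 0.0872
grip_force: 0.0
st 0.5103 -0.006 r 0.0311 z [0.2055 0.2082] 1417
cov 0.4017 -0.0988 r 0.0131 z [0.0617 0.0639] 408
a 0.6052 -0.2788 r 0.0318 z [0.0783 0.0837] 156
[ 0.51108516 -0.00576959  0.29909855]
```

```bash
python3 -m pendant '[{"jaw":1,"linear":[-1.1,-3.4,0],"twist":0},{"jaw":1,"linear":[-1.2,-3.4,0],"twist":0},{"jaw":1,"linear":[-1.2,-3.4,0],"twist":0},{"jaw":1,"linear":[-1.2,-3.4,0],"twist":0},{"jaw":1,"linear":[-1.2,-3.4,1],"twist":0},{"jaw":1,"linear":[-1.2,-3.4,1.5],"twist":0},{"jaw":1,"linear":[-1.2,-3.4,1.5],"twist":0},{"jaw":1,"linear":[-1.1,-3.4,1.5],"twist":0},{"jaw":1,"linear":[0,0,0],"twist":0},{"jaw":1,"linear":[0,0,0],"twist":0},{"jaw":1,"linear":[0,0,0],"twist":0}]'
python3 - <<'E'
from look import *
go("wrist",["a"],.065,.09); print(robot.get_obs()["position"])
E
```

```text
time: 32.3
position: [0.6052, -0.2774, 0.2442]
tool_rot: [0.001, 1.0, 0.001, -0.002]
ft_force: [-0.2, 1.0, 0.2]
grip_width: 0.0867
grip_force: 0.0
a 0.6055 -0.2786 r 0.031 z [0.0782 0.0803] 732
[ 0.60548244 -0.27688364  0.24526004]
```

```bash
python3 -m pendant '[{"jaw":1,"linear":[0,-0.1,3],"twist":0},{"jaw":1,"linear":[0,0,4],"twist":0},{"jaw":1,"linear":[0,0,4],"twist":0},{"jaw":1,"linear":[0,0,3],"twist":0},{"jaw":1,"linear":[0,0,2],"twist":0},{"jaw":1,"linear":[0,0,1],"twist":0},{"jaw":1,"linear":[0,0,0.4],"twist":0},{"jaw":1,"linear":[0,0,0],"twist":0}]'
python3 -m pendant '[{"jaw":0.55,"linear":[0,0,0],"twist":0},{"jaw":0.55,"linear":[0,0,0],"twist":0},{"jaw":0.55,"linear":[0,0,0],"twist":0},{"jaw":0.55,"linear":[0,0,0],"twist":0},{"jaw":0.55,"linear":[0,0,0],"twist":0},{"jaw":0.55,"linear":[0,0,0],"twist":0},{"jaw":0.55,"linear":[0,0,0],"twist":0},{"jaw":0.55,"linear":[0,0,0],"twist":0}]' 10
python3 -m pendant '[{"jaw":0.55,"linear":[0,0,-1],"twist":0},{"jaw":0.55,"linear":[0,0,-2],"twist":0},{"jaw":0.55,"linear":[0,0,-3],"twist":0},{"jaw":0.55,"linear":[0,0,-4],"twist":0},{"jaw":0.55,"linear":[0,0,-4],"twist":0},{"jaw":0.55,"linear":[0,0,-4],"twist":0},{"jaw":0.55,"linear":[0,0,-3],"twist":0},{"jaw":0.55,"linear":[0,0,-2],"twist":0},{"jaw":0.55,"linear":[0,0,-1],"twist":0},{"jaw":0.55,"linear":[0,0,0],"twist":0},{"jaw":0.55,"linear":[0,0,0],"twist":0}]'
```

```text
time: 33.02
position: [0.6063, -0.2783, 0.0724]
tool_rot: [-0.0, 1.0, -0.0, 0.0]
ft_force: [-0.2, -0.5, 0.2]
grip_width: 0.087
grip_force: 0.0
time: 33.68
position: [0.6065, -0.2793, 0.0729]
tool_rot: [0.0, 1.0, -0.0, 0.001]
ft_force: [-0.4, 1.1, 6.1]
grip_width: 0.0619
grip_force: 10.0
time: 34.6
position: [0.6055, -0.2788, 0.3111]
tool_rot: [0.0, 1.0, 0.0, -0.001]
ft_force: [0.6, 1.0, -1.0]
grip_width: 0.0618
grip_force: 10.0
```

```bash
python3 -m pendant '[{"jaw":0.55,"linear":[0.7,2,0],"twist":0},{"jaw":0.55,"linear":[1.2,3.4,0],"twist":0},{"jaw":0.55,"linear":[1.2,3.6,0],"twist":0},{"jaw":0.55,"linear":[1.2,3.6,0],"twist":0},{"jaw":0.55,"linear":[1.2,3.6,0],"twist":0},{"jaw":0.55,"linear":[1.2,3.6,0],"twist":0},{"jaw":0.55,"linear":[1.2,3.4,0],"twist":0},{"jaw":0.55,"linear":[0.9,2.4,0],"twist":0},{"jaw":0.55,"linear":[0.55,1.7,0],"twist":0},{"jaw":0.55,"linear":[0,0,0],"twist":0},{"jaw":0.55,"linear":[0,0,0],"twist":0},{"jaw":0.55,"linear":[0,0,0],"twist":0}]'
```

```text
time: 35.6
position: [0.5126, -0.0065, 0.3107]
tool_rot: [0.0, 1.0, -0.0, -0.001]
ft_force: [-0.6, -0.8, -0.7]
grip_width: 0.0614
grip_force: 10.0
```

```bash
python3 -m pendant '[{"jaw":0.55,"linear":[0,0,1.5],"twist":0},{"jaw":0.55,"linear":[0,0,2],"twist":0},{"jaw":0.55,"linear":[0,0,1.5],"twist":0},{"jaw":0.55,"linear":[0,0,0.9],"twist":0},{"jaw":0.55,"linear":[0,0,0.4],"twist":0},{"jaw":0.55,"linear":[0,0,0.2],"twist":0},{"jaw":0.55,"linear":[0,0,0.1],"twist":0},{"jaw":0.55,"linear":[0,0,0],"twist":0},{"jaw":0.55,"linear":[0,0,0],"twist":0},{"jaw":0.55,"linear":[0,0,0],"twist":0}]'
```

```text
time: 36.43
position: [0.5132, -0.0061, 0.2468]
tool_rot: [0.0, 1.0, -0.0, 0.001]
ft_force: [0.4, -0.3, -1.3]
grip_width: 0.0616
grip_force: 10.0
```

```bash
python3 -m pendant '[{"jaw":0.55,"linear":[0.1,0,0.2],"twist":0},{"jaw":0.55,"linear":[0,0,0.2],"twist":0},{"jaw":0.55,"linear":[0,0,0.2],"twist":0},{"jaw":0.55,"linear":[0,0,0.2],"twist":0},{"jaw":0.55,"linear":[0,0,0.1],"twist":0},{"jaw":0.55,"linear":[0,0,0.1],"twist":0},{"jaw":0.55,"linear":[0,0,0],"twist":0},{"jaw":0.55,"linear":[0,0,0],"twist":0}]'
python3 -m pendant '[{"jaw":1,"linear":[0,0,0],"twist":0},{"jaw":1,"linear":[0,0,0],"twist":0},{"jaw":1,"linear":[0,0,0],"twist":0},{"jaw":1,"linear":[0,0,0],"twist":0},{"jaw":1,"linear":[0,0,0],"twist":0},{"jaw":1,"linear":[0,0,-3],"twist":0},{"jaw":1,"linear":[0,0,-4],"twist":0},{"jaw":1,"linear":[0,0,-2],"twist":0},{"jaw":1,"linear":[0,0,-1],"twist":0},{"jaw":1,"linear":[0,0,0],"twist":0},{"jaw":1,"linear":[0,0,0],"twist":0}]'
python3 - <<'E'
from look import *
go("wrist",["st"],.225,.265,rad=.045); go("wrist",["cov"],.05,.07); print(robot.get_obs()["position"])
cv2.imwrite("pics/s5.png",shot("scene")["color"])
E
```

```text
time: 37.1
position: [0.5124, -0.0062, 0.2369]
tool_rot: [0.0, 1.0, -0.0, 0.001]
ft_force: [-1.1, 0.1, 4.8]
grip_width: 0.0618
grip_force: 10.0
time: 38.02
position: [0.5112, -0.0059, 0.3353]
tool_rot: [0.0, 1.0, 0.0, -0.001]
ft_force: [-0.0, -0.1, -1.0]
grip_width: 0.0872
grip_force: 0.0
st 0.5107 -0.0053 r 0.0311 z [0.2412 0.2441] 1475
cov 0.4013 -0.0989 r 0.0131 z [0.0619 0.0638] 340
[ 0.51055053 -0.00576729  0.33406506]
```

View pics/s5.png

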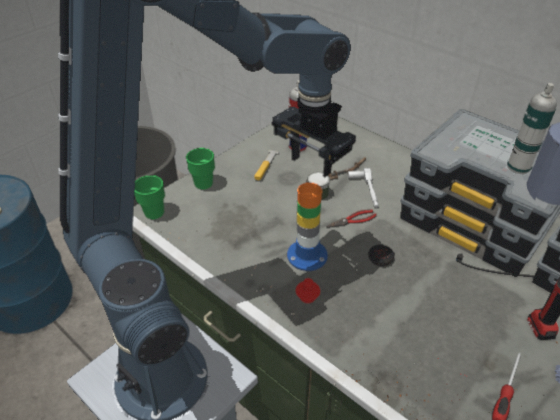

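The scene picture shows five cups stacked straight on the stand at (308,215) and the cover at (308,291), with the rim at 0.244 as expected. Fetching the cover.

```bash
python3 -m pendant '[{"jaw":1,"linear":[2.2,-1.9,0],"twist":0},{"jaw":1,"linear":[2.2,-1.9,0],"twist":0},{"jaw":1,"linear":[2.2,-1.9,0],"twist":0},{"jaw":1,"linear":[2.2,-1.8,0],"twist":0},{"jaw":1,"linear":[2.2,-1.8,0],"twist":0},{"jaw":1,"linear":[0,0,0],"twist":0},{"jaw":1,"linear":[0,0,3],"twist":0},{"jaw":1,"linear":[0,0,4],"twist":0},{"jaw":1,"linear":[0,0,2],"twist":0},{"jaw":1,"linear":[0,0,0],"twist":0},{"jaw":1,"linear":[0,0,0],"twist":0}]'
python3 - <<'E'
from look import *
go("wrist",["cov"],.05,.07); print(robot.get_obs()["position"])
E
```

```text
time: 39.08
position: [0.4012, -0.0983, 0.2448]
tool_rot: [0.0, 1.0, 0.001, -0.002]
ft_force: [-0.0, -0.5, -0.1]
grip_width: 0.0868
grip_force: 0.0
cov 0.4014 -0.0991 r 0.0132 z [0.062  0.0636] 420
[ 0.4022341  -0.09889263  0.24605326]
```

```bash
python3 -m pendant '[{"jaw":0.7,"linear":[0,0,3],"twist":0},{"jaw":0.7,"linear":[0,0,4],"twist":0},{"jaw":0.7,"linear":[0,0,4],"twist":0},{"jaw":0.7,"linear":[0,0,4],"twist":0},{"jaw":0.7,"linear":[0,0,2.4],"twist":0},{"jaw":0.7,"linear":[0,0,1.4],"twist":0},{"jaw":0.7,"linear":[0,0,0.5],"twist":0},{"jaw":0.7,"linear":[0,0,0],"twist":0},{"jaw":0.7,"linear":[0,0,0],"twist":0}]'
python3 -m pendant '[{"jaw":0.1,"linear":[0,0,0],"twist":0},{"jaw":0.1,"linear":[0,0,0],"twist":0},{"jaw":0.1,"linear":[0,0,0],"twist":0},{"jaw":0.1,"linear":[0,0,0],"twist":0},{"jaw":0.1,"linear":[0,0,0],"twist":0},{"jaw":0.1,"linear":[0,0,0],"twist":0},{"jaw":0.1,"linear":[0,0,0],"twist":0},{"jaw":0.1,"linear":[0,0,0],"twist":0},{"jaw":0.1,"linear":[0,0,0],"twist":0},{"jaw":0.1,"linear":[0,0,0],"twist":0},{"jaw":0.1,"linear":[0,0,0],"twist":0},{"jaw":0.1,"linear":[0,0,0],"twist":0}]' 12
```

```text
time: 39.88
position: [0.4031, -0.0996, 0.0539]
tool_rot: [0.0, 1.0, -0.001, 0.001]
ft_force: [0.7, 1.1, 0.0]
grip_width: 0.0613
grip_force: 0.0
time: 40.88
position: [0.4018, -0.099, 0.0531]
tool_rot: [0.0, 1.0, -0.0, 0.0]
ft_force: [-0.2, -0.6, 3.7]
grip_width: 0.0247
grip_force: 12.0
```

```bash
python3 -m pendant '[{"jaw":0.1,"linear":[0,0,-1.5],"twist":0},{"jaw":0.1,"linear":[0,0,-3],"twist":0},{"jaw":0.1,"linear":[0,0,-4],"twist":0},{"jaw":0.1,"linear":[0,0,-4],"twist":0},{"jaw":0.1,"linear":[0,0,-4],"twist":0},{"jaw":0.1,"linear":[0,0,-4],"twist":0},{"jaw":0.1,"linear":[0,0,-3],"twist":0},{"jaw":0.1,"linear":[0,0,-2],"twist":0},{"jaw":0.1,"linear":[0,0,-1],"twist":0},{"jaw":0.1,"linear":[0,0,0],"twist":0},{"jaw":0.1,"linear":[0,0,0],"twist":0}]'
python3 -m pendant '[{"jaw":0.1,"linear":[-1.3,1.15,0],"twist":0},{"jaw":0.1,"linear":[-2.4,2,0],"twist":0},{"jaw":0.1,"linear":[-2.4,2,0],"twist":0},{"jaw":0.1,"linear":[-2.2,2,0],"twist":0},{"jaw":0.1,"linear":[-1.6,1.4,0],"twist":0},{"jaw":0.1,"linear":[-1,0.8,0],"twist":0},{"jaw":0.1,"linear":[0,0,0],"twist":0},{"jaw":0.1,"linear":[0,0,0],"twist":0},{"jaw":0.1,"linear":[0,0,0],"twist":0}]'
```

```text
time: 41.8
position: [0.4013, -0.0986, 0.3178]
tool_rot: [0.0, 1.0, 0.0, -0.0]
ft_force: [-0.7, 0.3, -1.6]
grip_width: 0.0244
grip_force: 12.0
time: 42.55
position: [0.5094, -0.006, 0.317]
tool_rot: [0.001, 1.0, 0.0, -0.002]
ft_force: [-0.4, 0.8, -1.4]
grip_width: 0.0247
grip_force: 12.0
```

```bash
python3 -m pendant '[{"jaw":0.1,"linear":[0,0,1],"twist":0},{"jaw":0.1,"linear":[0,0,1],"twist":0},{"jaw":0.1,"linear":[0,0,0.7],"twist":0},{"jaw":0.1,"linear":[0,0,0.4],"twist":0},{"jaw":0.1,"linear":[0,0,0.3],"twist":0},{"jaw":0.1,"linear":[0,0,0.2],"twist":0},{"jaw":0.1,"linear":[0,0,0],"twist":0},{"jaw":0.1,"linear":[0,0,0],"twist":0},{"jaw":0.1,"linear":[0,0,0],"twist":0}]'
```

```text
time: 43.3
position: [0.5111, -0.0056, 0.2824]
tool_rot: [0.0, 1.0, -0.0, 0.0]
ft_force: [-0.5, 0.1, -1.2]
grip_width: 0.0246
grip_force: 12.0
```

```bash
python3 -m pendant '[{"jaw":0.1,"linear":[0,0,0.2],"twist":0},{"jaw":0.1,"linear":[0,0,0.2],"twist":0},{"jaw":0.1,"linear":[0,0,0.2],"twist":0},{"jaw":0.1,"linear":[0,0,0.1],"twist":0},{"jaw":0.1,"linear":[0,0,0.1],"twist":0},{"jaw":0.1,"linear":[0,0,0],"twist":0},{"jaw":0.1,"linear":[0,0,0],"twist":0}]'
python3 -m pendant '[{"jaw":1,"linear":[0,0,0],"twist":0},{"jaw":1,"linear":[0,0,0],"twist":0},{"jaw":1,"linear":[0,0,0],"twist":0},{"jaw":1,"linear":[0,0,0],"twist":0},{"jaw":1,"linear":[0,0,0],"twist":0},{"jaw":1,"linear":[0,0,0],"twist":0},{"jaw":1,"linear":[0,0,-3],"twist":0},{"jaw":1,"linear":[0,0,-4],"twist":0},{"jaw":1,"linear":[0,0,-3],"twist":0},{"jaw":1,"linear":[0,0,-1],"twist":0},{"jaw":1,"linear":[0,0,0],"twist":0},{"jaw":1,"linear":[0,0,0],"twist":0}]'
python3 - <<'E'
from look import *
go("wrist",["st"],.270,.30,rad=.045);go("wrist",["st"],.235,.26,rad=.045); print(robot.get_obs()["position"])
cv2.imwrite("pics/s6.png",shot("scene")["color"][120:320,200:440])
E
```

```text
time: 43.88
position: [0.5108, -0.0055, 0.274]
tool_rot: [0.0, 1.0, 0.0, -0.0]
ft_force: [-0.2, 0.2, -0.7]
grip_width: 0.0245
grip_force: 12.0
time: 44.88
position: [0.5104, -0.0054, 0.3836]
tool_rot: [0.0, 1.0, 0.0, -0.0]
ft_force: [0.6, 0.5, -0.2]
grip_width: 0.0859
grip_force: 0.0
st 0.5105 -0.0054 r 0.013 z [0.282  0.2834] 707
st 0.5107 -0.0053 r 0.0322 z [0.2484 0.2503] 2516
[ 0.50959126 -0.00526556  0.38194362]
```

View pics/s6.png

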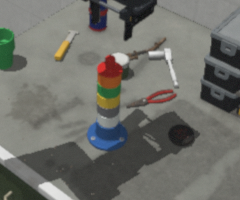

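The crop shows the stack upright with the red cover on top at (108,68). The knob top measures 0.283 and the flange top 0.249, which is fully seated. Handing in.

```bash
python3 -c "
from rig import robot
print(robot.hand_in())"
```

```text
the job is handed in; nothing more can be done
None
```

I nested all five cups upright in the stand and seated the cover in the top cup. By camera everything measured fully home and close to the stand's axis; I handed the job in after about 45 s of robot time, and no verdict was returned.

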